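Set the damper valve of a sprung part rest

TASK

At the laser marker, set the damper of the sprung part rest: first stand the larger of the two knobbed steel check weights upright in the middle of the rest's round pan, gently, without letting the pan bottom out, and let go of it. Then crank the valve wheel clockwise by its upright handle until it is fully closed against its stop, and from there back it off (counter-clockwise) exactly two full turns. Finish while still gripping the handle, holding the wheel still there, with the weight left on the pan; leave the other loose things where they are.

Things in the scene. Friction and masses are not known exactly. Their poses are not given: they have to be found in the camera images.
- weight: The check weight to use: the larger of two bare steel weights of the same form. Upright cylinder 44 mm in diameter and 50 mm tall, then a short neck and a knob 26 mm in diameter (65 to 73 mm above the foot; 75 mm tall overall). About 0.6 kg. Origin at the centre of its underside, z up.
- small_weight: Bystander: the smaller weight, same form, 30 mm in diameter, 53 mm tall overall, 0.18 kg. Origin at the centre of its underside.
- lens_cell: Bystander: black round lens cell, 46 mm in diameter, 28 mm tall, 0.12 kg. Origin at the centre of its underside.
- spanner: Bystander: steel spanner lying on the table, about 180 mm long, 8 mm high; origin at the middle of its underside.
- rest: The sprung part rest, fixed: an aluminium foot plate 120 x 330 mm and 12 mm thick that carries the round pan (100 mm to the right, its own -y) and the damper valve with its wheel (100 mm to the left, its own +y). Origin at the centre of the plate's underside on the table; its yaw varies.
- pan_top (a point): Centre of the flat top of the round aluminium pan, which is 100 mm in diameter, with a thin dark circle of 60 mm about its centre. It is 80 mm above the table when empty and moves with the pan.
- pan (a joint): How far the pan is pressed down, in m: 0 empty, about 0.008 with the larger weight on it, 0.020 bottomed out. A spring (700 N/m) with a damper, so that it sinks without bouncing; it stays level.
- wheel (a joint): Angle of the valve wheel, rad: 0 fully closed, against a hard stop; grows counter-clockwise seen from above as it opens, 6.283 a turn, to 19 at most. Starts 0.3 to 1.05 turns open. Vertical axis. It stays where it is left; about 3 N at the handle turns it. At 0 the handle lies in the rest's own -x direction from the axis.
- hub (a point): Point on the wheel's vertical axis at the height of handle_grip (112 mm above the table), fixed to the rest. The dark three-spoked wheel is 112 mm in diameter, its rim's top 83 mm above the table, the hub's nut 91 mm; nothing but the handle stands above that.
- handle: The wheel's crank handle: an upright bare aluminium round grip 20 mm in diameter and 48 mm tall, standing on the rim 50 mm from the wheel's axis, 85 to 133 mm above the table. It spins freely about its own upright axis, so the gripper need not turn as it goes round. Origin at the centre of its underside.
- handle_grip (a point): Point on the handle's axis 27 mm above its underside (112 mm above the table), where to grip it from above; it goes round with the wheel.
Things that resemble listed ones, but are neither listed nor needed, are in the scene too. What is shaped like the weight but blue is not meant.

How it is judged (in metres and radians):
On the way, in this order (a step that is already met when the one before it is completed fails the run):
1. the larger weight stands upright, let go, in the middle of the pan (within 12 mm), at rest (horizontal distance between weight and pan_top below 0.012 m and angle between weight's own z axis and vertical below 0.1 rad and value of joint pan above 0.004 m and contact force between the fingers and weight below 0.1 N and linear speed of weight below 0.02 m/s), for 0.3 s.
2. the valve is fully closed against its stop (within 0.08 rad) (value of joint wheel below 0.08 rad), for 0.15 s.
At the end, for the whole second after the job is handed in: Wheel still, 12.57 rad (two turns, within 0.25 rad) open, fingers pressing its handle with over 2 N and TCP within 35 mm of handle_grip; the larger weight upright (within 0.1 rad), not touched by the fingers, within 12 mm of the pan's centre, pressing it down over 4 mm (value of joint wheel between 12.316 and 12.816 rad and velocity of joint wheel between -0.08 and 0.08 rad/s and contact force between the fingers and handle above 2 N and distance between the grasp point and handle_grip below 0.035 m and horizontal distance between weight and pan_top below 0.012 m and angle between weight's own z axis and vertical below 0.1 rad and value of joint pan above 0.004 m and contact force between the fingers and weight below 0.1 N); the arm keeps its last pose, push and grip.
It fails at once if the pan is driven down to its bottom stop (pressed more than 18 mm) (value of joint pan above 0.018 m).
It fails at once if another loose thing is moved by more than 30 mm (distance of any of small_weight, lens_cell, spanner from where it was at the start of the episode above 0.03 m).
It also fails if it takes over 70 s, if anything falls off the work surface, if the arm or the gripper's body presses on something with over 40 N, if the wrist force passes 120 N, or if a joint passes its speed limit or range.

ROBOT

A 6-joint arm with a two-finger parallel gripper is mounted at the origin on the work surface. World frame = base frame: x ahead of the robot, y to its left, z up, the work surface at z = 0. Lengths are in mm, angles in degrees, forces in N, time in s.
With the tool pointing down it reaches from about 350 to 850 mm from the base axis. Payload 8.1 kg.
Tool frame: the origin (TCP) lies between the finger pads, 19 mm behind the fingertips; this is the grasp point; z points along the fingers, y is the line along which they close (so a half turn about z gives the same grasp; the last joint's range is limited). The gripper opens to 85 mm and grips with 20 to 120 N. Pads are 22 mm wide; open, the fingers measure 114 mm over their backs; the gripper's body (76 mm by 85 mm) begins 54 mm behind the grasp point. The pads swing forward as they close: fully open they stand 13 mm farther back than shut.
Start: joints at [-78.232, 7.471, 85.268, -0, 87.261, -4.893], TCP at [172.051, -574.808, 249.992] pointing down, gripper open.
Joint ranges: [-169.43, 169.43], [-51.17, 129.36], [1.28, 143.12], [-76.62, 256.62], [0, 156.53], [-152.29, 152.29]. Speed limits (degrees/s): [136.94, 136.94, 159.86, 180, 180, 180].

INTERFACE

Orientations are given as [roll, pitch, yaw] about the fixed x, y, z axes, in that order (R = Rz(yaw) Ry(pitch) Rx(roll)).
In Python, from bench import status, eyes, r gives the robot as it stands.
- The arm moves only by the shell command python3 -m handwheel 'ROWS' [FORCE]. ROWS is a JSON object whose one key "series" holds a list that holds one entry, the list of rows, each a list of 7 numbers: the shift along the tool's x, y, z in cm, then the turn, a rotation vector about the tool's x, y, z in rad, then the opening, from 0 (shut) to 1 (fully open). In form: {"series": [[[tx, ty, tz, rx, ry, rz, claw], ...]]}. A call has 1 to 12 rows; each row is the pose to reach, as a shift and turn from the pose commanded when the call began, along the tool's axes at that moment; what a row does not reach only later rows make up. A row lasts 1/8 s, in which the tool goes at most 62.5 mm and 10.7 degrees, less where a joint would pass 70% of its speed; a pose out of reach is approached as far as the arm can. A call with a gripper value outside its range is refused whole. The fingers move at their own pace and stop on an object; FORCE is the grip in N (left out, the last holds). Time passes only in rows, so rows that repeat a pose let the fingers close. It gives the time, the measured TCP pose, the force, the opening and the grip force at its end, in the units of the state.
- status.sense(): the state, without advancing time (a new reading comes with each control period).
- eyes.snapshot(name): name is "scene" or "top"; returns a dict with "img" (384x512x3 uint8, red, green, blue), "mtx" (3x3 intrinsics, pixels), "R" (3x3) and "t" (3): a world point X has camera coordinates R X + t. Camera axes: x right, y down, z forward; pixel columns grow to the right and rows downward; lengths in mm; the calibration is good to about 2 mm. A picture is of the moment at which its call begins. There is no depth.
- r.hand_in(): hands the job in; it is judged then, once.
The state is a dict: "time": time; "joint_pos": joint angles; "qd": joint speeds; "joint_efforts": joint torques, N m; "tool_pos": TCP position; "tcp_rot": TCP orientation; "ft_force": force on the tool from outside, world axes, zero at the start; "wrist_torque": the same for the moment, N m; "finger_gap": finger opening in mm; "grip_force": force on a finger pad.
Only numpy, scipy, OpenCV 4.12 (cv2) and the standard library are available. Lean on these libraries where they do the work, as an engineer would, in place of code of your own. Each camera call takes 0.05 s, during which the arm holds its last target. There are 200 camera calls.

## Working session

There is one attempt and no reset: what is moved stays moved. The work goes in short steps, Python scripts to look and compute and a shell command to move; the robot and the scene stay as the last step left them, time stands still between calls to the robot, and variables do not carry over. Pictures are saved under pics/ and viewed, at most 10 in all, crops included, and the job is handed in when it is done.

```bash
ls; mkdir -p pics; python3 - <<'E'
from bench import status, eyes, r
import cv2
print(status.sense())
for n in("scene","top"):
    d=eyes.snapshot(n); print(n,d["mtx"],d["R"],d["t"])
    cv2.imwrite(f"pics/{n}0.png",cv2.resize(d["img"][...,::-1],(800,600),interpolation=cv2.INTER_CUBIC))
E
```

```text
pics
{'time': 0.0, 'joint_pos': array([-7.82322199e+01,  7.51621496e+00,  8.53285296e+01,  2.72806436e-03,
        8.72620180e+01, -4.89267517e+00]), 'qd': array([-0.02172927,  0.02179293, -0.00962626,  0.0195073 ,  0.1181965 ,
        0.02718461]), 'joint_efforts': array([-3.57823556e-04, -5.69394886e+01, -5.00553060e+01, -1.21814592e-04,
        1.44775759e-02, -6.02513478e-05]), 'tool_pos': array([ 171.95601776, -574.29750041,  248.94005112]), 'tcp_rot': array([-1.79893859e+02, -1.18204928e-02,  1.66603115e+01]), 'ft_force': array([-0.85583176,  0.89555835, -0.18676513]), 'wrist_torque': array([ 0.02802792, -0.0161725 ,  0.00850181]), 'grip_force': 0.0, 'finger_gap': 84.93237383510268}
scene [[369.92556209   0.         250.93849586]
 [  0.         369.92556209 193.31233969]
 [  0.           0.           1.        ]] [[ 0.75913644  0.65068239  0.01800819]
 [ 0.40785819 -0.45391355 -0.79222105]
 [-0.50731012  0.60874865 -0.60996845]] [-348.50723151 -102.039252   1268.43014951]
top [[419.34054002   0.         252.41330515]
 [  0.         419.34054002 194.91018821]
 [  0.           0.           1.        ]] [[ 0.01548318 -0.99967849 -0.02007959]
 [-0.99563311 -0.01356535 -0.09236172]
 [ 0.09205964  0.02142196 -0.99552304]] [  15.27807096  462.64157721 1291.8701087 ]
```

View pics/top0.png

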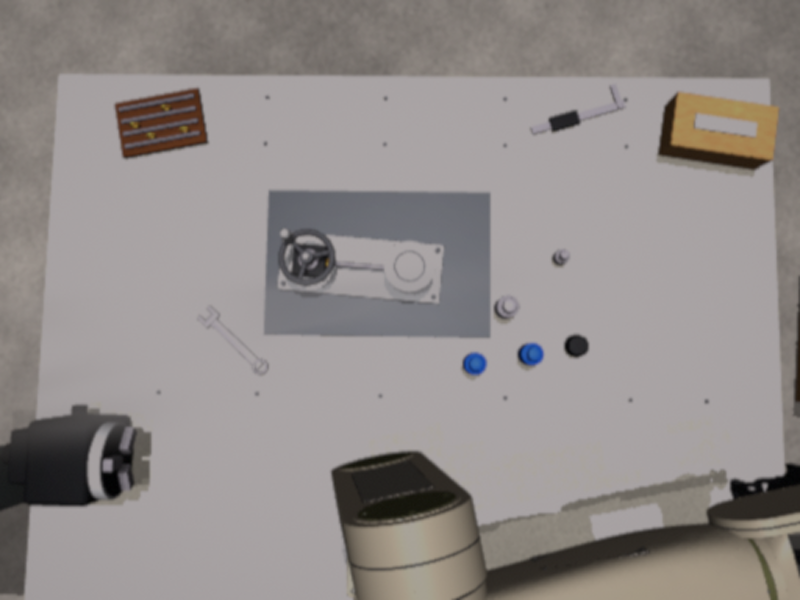

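View pics/scene0.png

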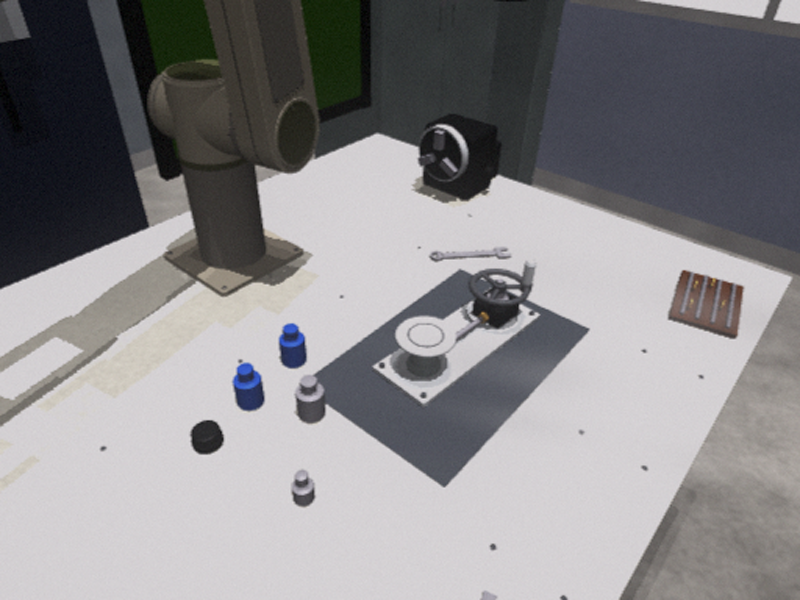

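```bash
python3 - <<'E'
import cv2
from bench import eyes
for n,(a,b,w,h),k in(("top",(170,140,160,75),5),("scene",(180,160,165,112),4.8)):
    im=eyes.snapshot(n)["img"][b:b+h,a:a+w,::-1]
    im=cv2.resize(im,None,fx=k,fy=k,interpolation=cv2.INTER_CUBIC)
    cv2.imwrite(f"pics/{n}1.png",im)
E
```

```text
(no output)
```

View pics/top1.png

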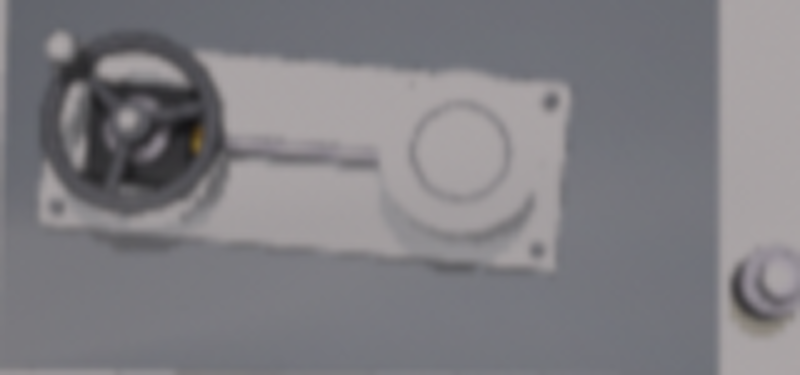

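View pics/scene1.png

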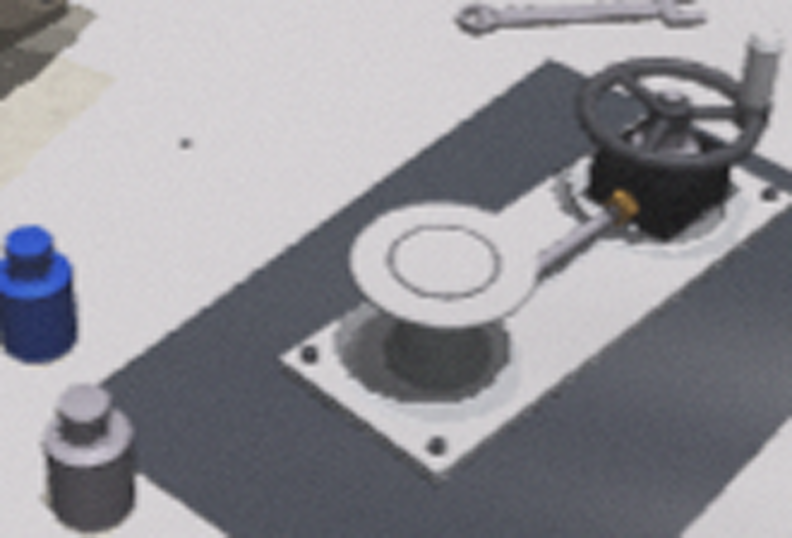

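The top crop shows the pan circle at (461,152), the hub nut at (130,120), the handle top at (60,45) and the knob at (782,274). The scene crop shows the pan at (444,262), the nut at (672,104), the handle top at (766,42) and the knob top at (85,400). The bare steel weight sits right of the mat.

```bash
cat > h.py <<'E'
import numpy as np, cv2
from scipy.spatial.transform import Rotation as Ro
from bench import eyes, status
CR={"top":(170,140,5),"scene":(180,160,4.8)}
def ray(d,uv):
    v=d["R"].T@np.linalg.solve(d["mtx"],[*uv,1]); return -d["R"].T@d["t"],v/np.linalg.norm(v)
def onz(d,uv,z):
    c,v=ray(d,uv); return c+v*(z-c[2])/v[2]
def un(n,p,cr=CR):
    a,b,k=cr[n]; return a+(p[0]+.5)/k-.5, b+(p[1]+.5)/k-.5
def tri(rays):
    A=sum(np.eye(3)-np.outer(v,v) for c,v in rays); b=sum((np.eye(3)-np.outer(v,v))@c for c,v in rays)
    return np.linalg.solve(A,b)
def pose():
    s=status.sense(); return s["tool_pos"],Ro.from_euler("xyz",s["tcp_rot"],degrees=True)
E
python3 - <<'E'
from h import *
D={n:eyes.snapshot(n) for n in CR}
P={"pan":((461,152),(444,262),80),"nut":((130,120),(672,104),91),"handle":((60,45),(766,42),133),"weight":((782,274),(85,400),75)}
np.set_printoptions(precision=1,suppress=True)
for k,(t,s,z) in P.items():
    print(k,onz(D["top"],un("top",t),z),onz(D["scene"],un("scene",s),z),tri([ray(D["top"],un("top",t)),ray(D["scene"],un("scene",s))]))
print(un("top",(782,274)))
E
```

```text
pan [532.6  -6.3  80. ] [532.1  -4.1  80. ] [532.8  -6.   81.5]
nut [547.8 192.1  91. ] [552.1 187.6  91. ] [548.9 193.1  86.4]
handle [584.3 227.4 133. ] [587.  222.9 133. ] [584.9 228.  129.6]
weight [ 462.  -199.5   75. ] [ 461.2 -197.9   75. ] [ 462.  -199.    76.4]
(326.0, 194.4)
```

```bash
cat >> h.py <<'E'
def go(*pts):
    p,R=pose()
    for q in pts: print("rel tool cm",np.round(R.inv().apply(np.array(q)-p)/10,2))
def rep():
    s=status.sense(); print({k:np.round(s[k],1) for k in("time","tool_pos","tcp_rot","ft_force","finger_gap","grip_force","joint_pos")})
E
python3 -c "
from h import *
go((461.8,-199,249),(461.8,-199,140),(461.8,-199,34))"
python3 -m handwheel '{"series": [[[38.56,-27.7,0,0,0,0,1],[38.56,-27.7,0,0,0,0,1],[38.56,-27.7,0,0,0,0,1],[38.56,-27.7,0,0,0,0,1],[38.56,-27.7,0,0,0,0,1],[38.56,-27.7,0,0,0,0,1],[38.56,-27.7,0,0,0,0,1],[38.56,-27.7,0,0,0,0,1],[38.56,-27.7,0,0,0,0,1],[38.56,-27.7,0,0,0,0,1],[38.56,-27.7,0,0,0,0,1],[38.56,-27.7,0,0,0,0,1]]]}' 40
python3 -c "
from h import *
rep();go((461.8,-199,110),(461.8,-199,34))"
```

```text
rel tool cm [ 38.53 -27.68   0.08]
rel tool cm [ 38.53 -27.67  10.98]
rel tool cm [ 38.53 -27.66  21.58]
time: 1.8
tool_pos: [461.5, -199.8, 250.0]
tcp_rot: [180.0, 0.0, 16.6]
ft_force: [-0.3, -0.6, -0.1]
finger_gap: 85.4
grip_force: 0.0
{'time': np.float64(1.8), 'tool_pos': array([ 461.5, -199.8,  250. ]), 'tcp_rot': array([180. ,   0. ,  16.6]), 'ft_force': array([-0.3, -0.6, -0.1]), 'finger_gap': np.float64(85.4), 'grip_force': np.float64(0.0), 'joint_pos': array([-29.2,  -7.7, 100.4,  -0. ,  87.3,  44.2])}
rel tool cm [ 0.05 -0.07 14.  ]
rel tool cm [ 0.05 -0.07 21.6 ]
```

```bash
python3 -m handwheel '{"series": [[[0.05,-0.05,5,0,0,0,1],[0.05,-0.05,10,0,0,0,1],[0.05,-0.05,15,0,0,0,1],[0.05,-0.05,18.5,0,0,0,1],[0.05,-0.05,21.4,0,0,0,1],[0.05,-0.05,21.4,0,0,0,1],[0.05,-0.05,21.4,0,0,0,0.3],[0.05,-0.05,21.4,0,0,0,0.3],[0.05,-0.05,21.4,0,0,0,0.3],[0.05,-0.05,21.4,0,0,0,0.3],[0.05,-0.05,21.4,0,0,0,0.3],[0.05,-0.05,21.4,0,0,0,0.3]]]}' 60
```

```text
time: 3.3
tool_pos: [463.7, -198.9, 38.0]
tcp_rot: [179.9, -0.1, 16.7]
ft_force: [-0.5, 0.1, 6.0]
finger_gap: 42.4
grip_force: 61.5
```

```bash
python3 -m handwheel '{"series": [[[0,0,-5,0,0,0,0.3],[0,0,-10,0,0,0,0.3],[0,0,-13,0,0,0,0.3],[0,0,-13,0,0,0,0.3],[0,0,-13,0,0,0,0.3]]]}' 60
python3 - <<'E'
from h import *
rep();go((532.5,-5.5,170),(532.5,-5.5,125))
im=eyes.snapshot("scene")["img"][100:275,150:380,::-1]
cv2.imwrite("pics/s2.png",cv2.resize(im,None,fx=3.4,fy=3.4,interpolation=cv2.INTER_CUBIC))
E
```

```text
time: 3.92
tool_pos: [461.5, -197.7, 164.2]
tcp_rot: [-179.9, 0.1, 16.7]
ft_force: [-0.3, 0.8, -5.3]
finger_gap: 42.2
grip_force: 64.4
{'time': np.float64(3.9), 'tool_pos': array([ 461.5, -197.7,  164.2]), 'tcp_rot': array([-1.799e+02,  1.000e-01,  1.670e+01]), 'ft_force': array([-0.3,  0.8, -5.3]), 'finger_gap': np.float64(42.2), 'grip_force': np.float64(64.4), 'joint_pos': array([-29. ,  -4.4, 106.4,   0. ,  78.1,  44.3])}
rel tool cm [ 12.32 -16.38  -0.57]
rel tool cm [ 12.32 -16.37   3.93]
```

View pics/s2.png

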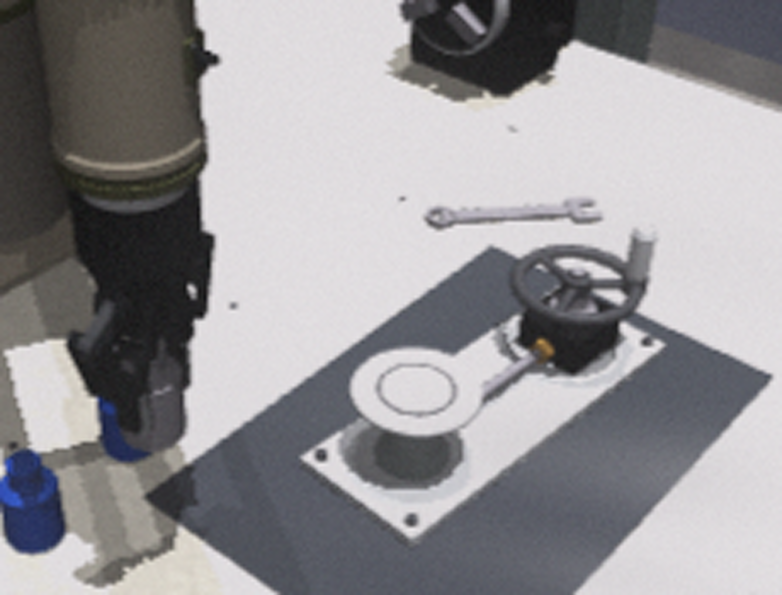

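The weight is held in the fingers, hiding in front of a blue one; everything else is undisturbed, and the pan is empty at (415,388).

```bash
python3 -m handwheel '{"series": [[[3,-4,0,0,0,0,0.3],[6.2,-8.2,0,0,0,0,0.3],[9.3,-12.4,0,0,0,0,0.3],[11.3,-15,0,0,0,0,0.3],[12.3,-16.4,0,0,0,0,0.3],[12.3,-16.4,0,0,0,0,0.3],[12.3,-16.4,0,0,0,0,0.3],[12.3,-16.4,0,0,0,0,0.3]]]}' 60
python3 - <<'E'
from h import *
rep();go((532.5,-5.5,125))
a=eyes.snapshot("scene")["img"][140:240,220:350,::-1];b=eyes.snapshot("top")["img"][135:235,210:340,::-1]
cv2.imwrite("pics/s3.png",cv2.resize(np.hstack([a,b]),None,fx=3,fy=3,interpolation=cv2.INTER_CUBIC))
E
```

```text
time: 4.97
tool_pos: [532.8, -6.9, 165.7]
tcp_rot: [180.0, 0.0, 16.6]
ft_force: [0.7, 0.4, -5.0]
finger_gap: 42.0
grip_force: 64.3
{'time': np.float64(5.0), 'tool_pos': array([532.8,  -6.9, 165.7]), 'tcp_rot': array([180. ,   0. ,  16.6]), 'ft_force': array([ 0.7,  0.4, -5. ]), 'finger_gap': np.float64(42.0), 'grip_force': np.float64(64.3), 'joint_pos': array([ -6.2,   0.3, 101.7,  -0. ,  78. ,  67.2])}
rel tool cm [ 0.01 -0.15  4.07]
```

View pics/s3.png

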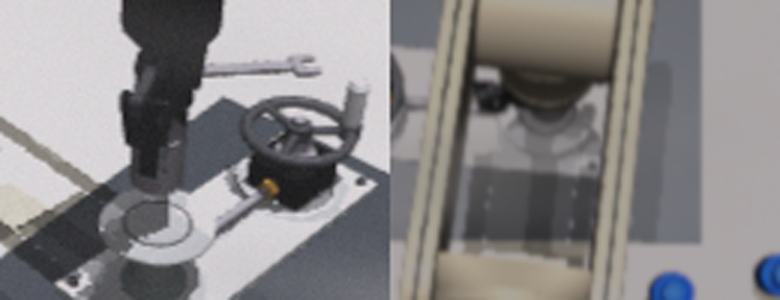

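```bash
python3 -m handwheel '{"series": [[[0,-0.1,1.5,0,0,0,0.3],[0,-0.1,3,0,0,0,0.3],[0,-0.1,4,0,0,0,0.3],[0,-0.1,4.3,0,0,0,0.3],[0,-0.1,4.5,0,0,0,0.3],[0,-0.1,4.7,0,0,0,0.3],[0,-0.1,4.8,0,0,0,0.3],[0,-0.1,4.9,0,0,0,0.3],[0,-0.1,5.0,0,0,0,0.3],[0,-0.1,5.0,0,0,0,0.3]]]}' 60
```

```text
time: 6.32
tool_pos: [533.1, -4.9, 116.2]
tcp_rot: [180.0, -0.0, 16.7]
ft_force: [-0.0, 0.4, -4.6]
finger_gap: 42.4
grip_force: 64.4
```

```bash
python3 -m handwheel '{"series": [[[0,0,0.1,0,0,0,0.3],[0,0,0.2,0,0,0,0.3],[0,0,0.3,0,0,0,0.3],[0,0,0.3,0,0,0,0.3],[0,0,0.3,0,0,0,0.3]]]}' 60
python3 -m handwheel '{"series": [[[0,0,0.1,0,0,0,0.3],[0,0,0.2,0,0,0,0.3],[0,0,0.3,0,0,0,0.3],[0,0,0.3,0,0,0,0.3],[0,0,0.3,0,0,0,0.3]]]}' 60
```

```text
time: 6.95
tool_pos: [533.1, -5.0, 113.2]
tcp_rot: [180.0, -0.0, 16.7]
ft_force: [0.4, -0.3, -2.0]
finger_gap: 42.3
grip_force: 64.6
time: 7.58
tool_pos: [533.1, -5.0, 110.1]
tcp_rot: [180.0, -0.0, 16.7]
ft_force: [0.4, -0.3, 0.3]
finger_gap: 42.3
grip_force: 64.8
```

Weight is now carried by the pan; release and retreat.

```bash
python3 -m handwheel '{"series": [[[0,0,0,0,0,0,0.6],[0,0,0,0,0,0,0.7],[0,0,0,0,0,0,0.85],[0,0,0,0,0,0,0.85],[0,0,0,0,0,0,0.85],[0,0,-2,0,0,0,0.85],[0,0,-5,0,0,0,0.85],[0,0,-9,0,0,0,0.85],[0,0,-13,0,0,0,0.85],[0,0,-13,0,0,0,0.85],[0,0,-13,0,0,0,0.85]]]}' 60
python3 - <<'E'
from h import *
rep();go((585.5,226.5,240),(585.5,226.5,112))
E
```

```text
time: 8.95
tool_pos: [532.7, -4.9, 239.4]
tcp_rot: [-180.0, 0.0, 16.7]
ft_force: [-0.8, -0.5, 0.1]
finger_gap: 72.7
grip_force: 0.0
{'time': np.float64(9.0), 'tool_pos': array([532.7,  -4.9, 239.4]), 'tcp_rot': array([-180. ,    0. ,   16.7]), 'ft_force': array([-0.8, -0.5,  0.1]), 'finger_gap': np.float64(72.7), 'grip_force': np.float64(0.0), 'joint_pos': array([-6. , -2.7, 96.8,  0. , 85.9, 67.3])}
rel tool cm [ 11.69 -20.65  -0.06]
rel tool cm [ 11.7  -20.65  12.74]
```

```bash
python3 -m handwheel '{"series": [[[2.5,-4.5,0,0,0,0,0.85],[5,-9,0,0,0,0,0.85],[7.5,-13.3,0,0,0,0,0.85],[10,-17.7,0,0,0,0,0.85],[11.7,-20.6,0,0,0,0,0.85],[11.7,-20.6,0,0,0,0,0.85],[11.7,-20.6,0,0,0,0,0.85],[11.7,-20.6,0,0,0,0,0.85]]]}' 60
python3 - <<'E'
from h import *
rep();go((585.5,226.5,112))
a=eyes.snapshot("scene")["img"][110:240,230:360,::-1];b=eyes.snapshot("top")["img"][110:240,170:300,::-1]
cv2.imwrite("pics/s4.png",cv2.resize(np.hstack([a,b]),None,fx=3,fy=3,interpolation=cv2.INTER_CUBIC))
E
```

```text
time: 9.95
tool_pos: [585.7, 224.7, 239.4]
tcp_rot: [180.0, 0.1, 16.6]
ft_force: [0.3, -0.7, 0.7]
finger_gap: 72.3
grip_force: 0.0
{'time': np.float64(10.0), 'tool_pos': array([585.7, 224.7, 239.4]), 'tcp_rot': array([1.80e+02, 1.00e-01, 1.66e+01]), 'ft_force': array([ 0.3, -0.7,  0.7]), 'finger_gap': np.float64(72.3), 'grip_force': np.float64(0.0), 'joint_pos': array([16.3, 12. , 81.3, -0. , 86.7, 89.7])}
rel tool cm [ 0.05 -0.18 12.74]
```

View pics/s4.png

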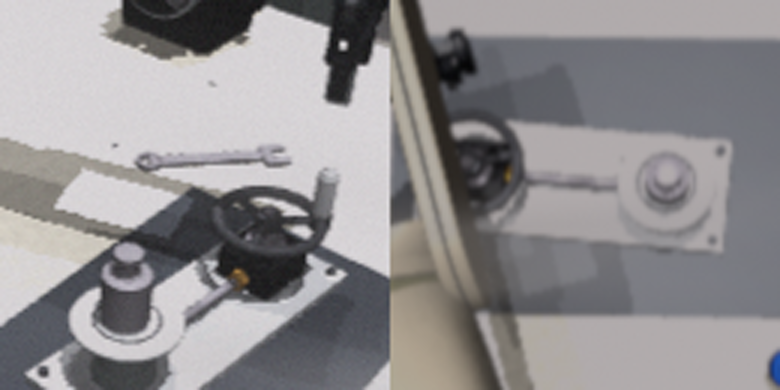

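The weight stands upright inside the pan's ring, knob at (127,253) in the scene half and (666,176) in the top half. I'll check that number while lowering onto the handle.

```bash
python3 -m handwheel '{"series": [[[0,-0.15,4,0,0,0,0.85],[0,-0.15,8,0,0,0,0.85],[0,-0.15,11,0,0,0,0.85],[0,-0.15,12.7,0,0,0,0.85],[0,-0.15,12.7,0,0,0,0.85],[0,-0.15,12.7,0,0,0,0],[0,-0.15,12.7,0,0,0,0],[0,-0.15,12.7,0,0,0,0],[0,-0.15,12.7,0,0,0,0],[0,-0.15,12.7,0,0,0,0],[0,-0.15,12.7,0,0,0,0],[0,-0.15,12.7,0,0,0,0]]]}' 40
python3 - <<'E'
from h import *
rep()
a=eyes.snapshot("scene");b=eyes.snapshot("top")
print(onz(a,(272.3,194.3),147),onz(b,(262,168.7),147))
E
```

```text
time: 11.55
tool_pos: [586.3, 227.8, 114.4]
tcp_rot: [-180.0, -0.1, 16.7]
ft_force: [-1.0, -0.3, 6.7]
finger_gap: 18.6
grip_force: 39.3
{'time': np.float64(11.6), 'tool_pos': array([586.3, 227.8, 114.4]), 'tcp_rot': array([-1.80e+02, -1.00e-01,  1.67e+01]), 'ft_force': array([-1. , -0.3,  6.7]), 'finger_gap': np.float64(18.6), 'grip_force': np.float64(39.3), 'joint_pos': array([16.6, 17.4, 88.4,  0. , 74.1, 89.9])}
[531.85764067  -8.7809057  147.        ] [526.07150172  -6.82272686 147.        ]
```

```bash
cat >> h.py <<'E'
HUB=np.array([549.3,193.2])
def arc(a0,angs,rad=50,yaw=16.65):
    c,s=np.cos(np.radians(yaw)),np.sin(np.radians(yaw)); f=lambda a:rad*np.array([np.cos(np.radians(a)),np.sin(np.radians(a))])
    for a in angs:
        d=f(a)-f(a0); print(f"[{(c*d[0]+s*d[1])/10:.2f},{(s*d[0]-c*d[1])/10:.2f},0,0,0,0,0]",end=",")
    print()
def ang():
    p,_=pose(); d=p[:2]-HUB; print("angle",np.degrees(np.arctan2(d[1],d[0])),"rad",np.hypot(*d)); rep()
E
python3 -c "
from h import *
ang(); arc(43,[43-19*i for i in range(1,12)])"
```

```text
angle 43.125582812380344 rad 50.67366800715825
{'time': np.float64(11.6), 'tool_pos': array([586.3, 227.8, 114.4]), 'tcp_rot': array([-1.80e+02, -1.00e-01,  1.67e+01]), 'ft_force': array([-1.1,  0.7,  6.1]), 'finger_gap': np.float64(18.8), 'grip_force': np.float64(39.3), 'joint_pos': array([16.6, 17.4, 88.4,  0. , 74.1, 89.9])}
[0.48,1.58,0,0,0,0,0],[0.42,3.23,0,0,0,0,0],[-0.18,4.77,0,0,0,0,0],[-1.24,6.03,0,0,0,0,0],[-2.66,6.88,0,0,0,0,0],[-4.28,7.22,0,0,0,0,0],[-5.91,7.01,0,0,0,0,0],[-7.39,6.28,0,0,0,0,0],[-8.56,5.11,0,0,0,0,0],[-9.28,3.63,0,0,0,0,0],[-9.48,1.99,0,0,0,0,0],
```

Start with a first half and check forces.

```bash
python3 -m handwheel '{"series": [[[0.48,1.58,0,0,0,0,0],[0.42,3.23,0,0,0,0,0],[-0.18,4.77,0,0,0,0,0],[-1.24,6.03,0,0,0,0,0],[-2.66,6.88,0,0,0,0,0],[-4.28,7.22,0,0,0,0,0],[-4.28,7.22,0,0,0,0,0]]]}' 80
python3 -c "
from h import *
ang(); arc(43-114,[43-19*i for i in range(7,12)]+[-175,-180,-185,-188,-191,-191])"
```

```text
time: 12.52
tool_pos: [564.8, 147.1, 114.5]
tcp_rot: [-179.9, -0.1, 16.7]
ft_force: [-4.2, 5.9, 8.8]
finger_gap: 17.8
grip_force: 78.7
angle -71.39682222284662 rad 48.59365831158773
{'time': np.float64(12.5), 'tool_pos': array([564.8, 147.1, 114.5]), 'tcp_rot': array([-1.799e+02, -1.000e-01,  1.670e+01]), 'ft_force': array([-4.2,  5.9,  8.8]), 'finger_gap': np.float64(17.8), 'grip_force': np.float64(78.7), 'joint_pos': array([ 9.5, 10.8, 96.1,  0.1, 73. , 82.8])}
[-1.64,-0.21,0,0,0,0,0],[-3.12,-0.93,0,0,0,0,0],[-4.28,-2.10,0,0,0,0,0],[-5.00,-3.59,0,0,0,0,0],[-5.20,-5.23,0,0,0,0,0],[-5.10,-6.01,0,0,0,0,0],[-5.00,-6.43,0,0,0,0,0],[-4.85,-6.84,0,0,0,0,0],[-4.75,-7.08,0,0,0,0,0],[-4.63,-7.32,0,0,0,0,0],[-4.63,-7.32,0,0,0,0,0],
```

Works well. On to the stop.

```bash
python3 -m handwheel '{"series": [[[-1.64,-0.21,0,0,0,0,0],[-3.12,-0.93,0,0,0,0,0],[-4.28,-2.10,0,0,0,0,0],[-5.00,-3.59,0,0,0,0,0],[-5.20,-5.23,0,0,0,0,0],[-5.10,-6.01,0,0,0,0,0],[-5.00,-6.43,0,0,0,0,0],[-4.85,-6.84,0,0,0,0,0],[-4.75,-7.08,0,0,0,0,0],[-4.63,-7.32,0,0,0,0,0],[-4.63,-7.32,0,0,0,0,0],[-4.63,-7.32,0,0,0,0,0]]]}' 80
python3 -c "
from h import *
ang()"
```

```text
time: 14.02
tool_pos: [499.2, 199.3, 114.3]
tcp_rot: [179.7, 0.2, 16.6]
ft_force: [-9.9, -21.5, 22.0]
finger_gap: 18.3
grip_force: 82.0
angle 173.06321454348608 rad 50.49170205758572
{'time': np.float64(14.0), 'tool_pos': array([499.2, 199.3, 114.3]), 'tcp_rot': array([179.7,   0.2,  16.6]), 'ft_force': array([ -9.9, -21.5,  22. ]), 'finger_gap': np.float64(18.3), 'grip_force': np.float64(82.0), 'joint_pos': array([ 16.5,   4.3, 103.3,  -0.4,  72.7,  90. ])}
```

```bash
python3 -c "
from h import *
for a in(169,409,649): arc(a,[a+20*i for i in range(1,13)]);print()
arc(889,[894])"
```

```text
[-0.53,1.65,0,0,0,0,0],[-0.46,3.39,0,0,0,0,0],[0.21,5.00,0,0,0,0,0],[1.37,6.28,0,0,0,0,0],[2.91,7.08,0,0,0,0,0],[4.63,7.32,0,0,0,0,0],[6.33,6.94,0,0,0,0,0],[7.80,6.02,0,0,0,0,0],[8.86,4.64,0,0,0,0,0],[9.38,2.99,0,0,0,0,0],[9.31,1.25,0,0,0,0,0],[8.65,-0.36,0,0,0,0,0],

[-1.17,-1.28,0,0,0,0,0],[-2.71,-2.09,0,0,0,0,0],[-4.43,-2.32,0,0,0,0,0],[-6.13,-1.95,0,0,0,0,0],[-7.59,-1.02,0,0,0,0,0],[-8.65,0.36,0,0,0,0,0],[-9.18,2.01,0,0,0,0,0],[-9.11,3.74,0,0,0,0,0],[-8.45,5.35,0,0,0,0,0],[-7.28,6.63,0,0,0,0,0],[-5.74,7.44,0,0,0,0,0],[-4.02,7.67,0,0,0,0,0],

[1.70,-0.37,0,0,0,0,0],[3.16,-1.30,0,0,0,0,0],[4.22,-2.68,0,0,0,0,0],[4.75,-4.33,0,0,0,0,0],[4.68,-6.07,0,0,0,0,0],[4.02,-7.67,0,0,0,0,0],[2.85,-8.95,0,0,0,0,0],[1.31,-9.76,0,0,0,0,0],[-0.41,-9.99,0,0,0,0,0],[-2.11,-9.62,0,0,0,0,0],[-3.57,-8.69,0,0,0,0,0],[-4.63,-7.32,0,0,0,0,0],

[-0.19,0.39,0,0,0,0,0],
```

```bash
python3 -m handwheel '{"series": [[[-0.53,1.65,0,0,0,0,0],[-0.46,3.39,0,0,0,0,0],[0.21,5.00,0,0,0,0,0],[1.37,6.28,0,0,0,0,0],[2.91,7.08,0,0,0,0,0],[4.63,7.32,0,0,0,0,0],[6.33,6.94,0,0,0,0,0],[7.80,6.02,0,0,0,0,0],[8.86,4.64,0,0,0,0,0],[9.38,2.99,0,0,0,0,0],[9.31,1.25,0,0,0,0,0],[8.65,-0.36,0,0,0,0,0]]]}' 80
python3 -c "
from h import *
ang()"
```

```text
time: 15.52
tool_pos: [582.8, 231.6, 114.5]
tcp_rot: [179.9, -0.2, 16.7]
ft_force: [-0.3, -5.7, 10.1]
finger_gap: 18.1
grip_force: 80.6
angle 48.957514594996994 rad 50.951871648798885
{'time': np.float64(15.5), 'tool_pos': array([582.8, 231.6, 114.5]), 'tcp_rot': array([179.9,  -0.2,  16.7]), 'ft_force': array([-0.3, -5.7, 10.1]), 'finger_gap': np.float64(18.1), 'grip_force': np.float64(80.6), 'joint_pos': array([17. , 17.1, 88.7, -0.1, 74. , 90.4])}
```

On track (49° = 409°).

```bash
python3 -m handwheel '{"series": [[[-1.17,-1.28,0,0,0,0,0],[-2.71,-2.09,0,0,0,0,0],[-4.43,-2.32,0,0,0,0,0],[-6.13,-1.95,0,0,0,0,0],[-7.59,-1.02,0,0,0,0,0],[-8.65,0.36,0,0,0,0,0],[-9.18,2.01,0,0,0,0,0],[-9.11,3.74,0,0,0,0,0],[-8.45,5.35,0,0,0,0,0],[-7.28,6.63,0,0,0,0,0],[-5.74,7.44,0,0,0,0,0],[-4.02,7.67,0,0,0,0,0]]]}' 80
python3 -c "
from h import *
ang()"
```

```text
time: 17.02
tool_pos: [565.5, 147.3, 114.4]
tcp_rot: [-179.9, -0.0, 16.7]
ft_force: [-7.4, 10.4, 13.9]
finger_gap: 17.9
grip_force: 81.0
angle -70.54524307079238 rad 48.701341621063406
{'time': np.float64(17.0), 'tool_pos': array([565.5, 147.3, 114.4]), 'tcp_rot': array([-179.9,   -0. ,   16.7]), 'ft_force': array([-7.4, 10.4, 13.9]), 'finger_gap': np.float64(17.9), 'grip_force': np.float64(81.0), 'joint_pos': array([ 9.5, 11. , 95.9,  0.1, 73.1, 82.8])}
```

```bash
python3 -m handwheel '{"series": [[[1.70,-0.37,0,0,0,0,0],[3.16,-1.30,0,0,0,0,0],[4.22,-2.68,0,0,0,0,0],[4.75,-4.33,0,0,0,0,0],[4.68,-6.07,0,0,0,0,0],[4.02,-7.67,0,0,0,0,0],[2.85,-8.95,0,0,0,0,0],[1.31,-9.76,0,0,0,0,0],[-0.41,-9.99,0,0,0,0,0],[-2.11,-9.62,0,0,0,0,0],[-3.57,-8.69,0,0,0,0,0],[-4.63,-7.32,0,0,0,0,0]]]}' 80
python3 -m handwheel '{"series": [[[-0.19,0.4,0,0,0,0,0],[-0.19,0.4,0,0,0,0,0],[-0.19,0.4,0,0,0,0,0],[-0.19,0.4,0,0,0,0,0]]]}' 80
python3 - <<'E'
from h import *
ang()
a=eyes.snapshot("scene")["img"][110:240,230:360,::-1];b=eyes.snapshot("top")["img"][110:240,170:300,::-1]
cv2.imwrite("pics/s5.png",cv2.resize(np.hstack([a,b]),None,fx=3,fy=3,interpolation=cv2.INTER_CUBIC))
E
```

```text
time: 18.52
tool_pos: [499.6, 204.3, 114.5]
tcp_rot: [-179.9, -0.1, 16.7]
ft_force: [5.2, 1.7, 6.4]
finger_gap: 17.4
grip_force: 80.1
time: 19.02
tool_pos: [499.1, 198.8, 114.4]
tcp_rot: [180.0, -0.0, 16.7]
ft_force: [-3.9, -2.0, 13.4]
finger_gap: 17.9
grip_force: 80.9
angle 173.64330196783936 rad 50.55603668391478
{'time': np.float64(19.0), 'tool_pos': array([499.1, 198.8, 114.4]), 'tcp_rot': array([180. ,  -0. ,  16.7]), 'ft_force': array([-3.9, -2. , 13.4]), 'finger_gap': np.float64(17.9), 'grip_force': np.float64(80.9), 'joint_pos': array([ 16.3,   4. , 103.6,  -0. ,  72.4,  89.6])}
```

View pics/s5.png

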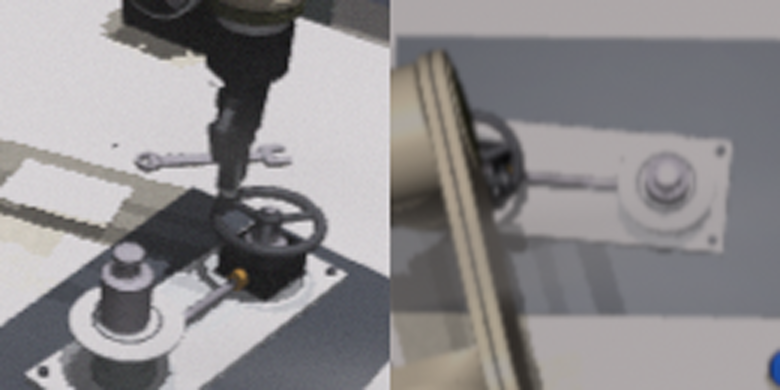

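The weight is unmoved on the pan, with its knob still at (127,253). The fingers hold the handle at the same spot as at the stop, two turns on.

```bash
python3 -m handwheel '{"series": [[[0,0,0,0,0,0,0],[0,0,0,0,0,0,0],[0,0,0,0,0,0,0]]]}' 80; python3 -c "
from bench import r
print(r.hand_in())"
```

```text
time: 19.5
tool_pos: [499.1, 198.8, 114.4]
tcp_rot: [180.0, -0.0, 16.7]
ft_force: [-4.7, -2.4, 13.0]
finger_gap: 17.4
grip_force: 80.9
the job is handed in; nothing more can be done
None
```

I handed the job in at 19.5 s: the larger weight stands about 3 mm (by camera) from the pan's centre, and the wheel was closed to its stop, backed off two full turns and is held still by its handle; the hand-in returned no verdict.

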